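# Refuel the clay firebox

## Task

Push the firebox's hinged iron lid up past its balance point and back until you feel it meet the rest bar behind it, then press it firmly but gently home for about a second so that it stays open by itself. Then stand the fresh black briquette fully down in the round fuel well, without forcing it, and leave the lid open. Leave the burnt briquette and the kitchen things where they are.

Things in the scene. Friction and masses are not known exactly. Their poses are not given: they have to be found in the camera images.
- lid (a joint): Lid angle, rad: 0 shut, pi/2 upright, growing as it swings up and back. Stiff hinge: 4 to 6 N at the tab lifts it; close to upright it hangs where left, else it falls. It meets its rest bar between 1.75 and 2.02 rad. Home = pushed on the bar with 8 to 12 N, steadily, for about 1 s, applied 140 to 200 mm from the hinge line (the swing to the bar needs under 4 N). Pushing over 15 N there strains the hinge.
- lid_hinge (a point): Middle of the hinge line at the firebox's far rim, 115 mm above the bench, level with the shut lid's underside; fixed to the firebox. x from the firebox's front to its back, y along the hinge, z up.
- lid_tab (a point): Point on the underside of the pale pull tab at the lid's front, mid-width, 195 mm from the hinge line; moves with the lid. Tab 44 mm wide (y), 6 mm thick, from the plate's front edge (162 mm from the hinge line) to 212 mm; it sticks out 53 mm past the firebox's front wall, free air beside it and below to the bench, 115 mm lower. It can be pinched across its width. x to the hinge, z out of the upper face.
- lid_plate (a point): Centre of the underside of the lid's dark iron plate, 82 mm from the hinge line; moves with the lid. The plate is 160 mm deep (its edges 2 and 162 mm from the hinge), 230 mm wide, 6 mm thick, 0.65 to 1 kg with the tab. x points to the hinge, z out of the upper face. When open, the underside faces the robot.
- rest: Steel hoop standing on the bench behind the firebox: two posts 180 mm apart, 231 mm tall; origin on the bench midway between them, 155 mm behind the well. In front of its top a rubber-faced cross bar, 12 mm thick, 215 mm above the bench, is held on two screws: its centre is 20 to 46 mm in front of the posts, set differently each time and not measured, so feel for it. It is a little springy: it gives a few mm under a firm push.
- well (a point): Centre of the mouth of the round fuel well: 64 mm diameter, 35 mm deep, 3 mm chamfer, in a level ledge 75 mm above the bench, in the middle of the terracotta firebox (164 mm along x, 240 mm along y). The ledge, 140 by 200 mm, is walled in on all sides; the rim is 40 mm higher. x from front to back, y along the hinge, z up. Covered when the lid is shut.
- fresh_center (a point): Centre (half-way up) of the fresh fuel briquette: BLACK upright cylinder, 60 mm diameter, 70 mm tall, 0.16 to 0.26 kg, on the bench, air holes drawn on its top; z up its axis. Seated in the well, its centre is level with the well's mouth and its top 35 mm stand above the ledge. Brittle: pressing it on the firebox with more than 25 N breaks it.
- burnt_center (a point): Centre of the burnt briquette: same size, PALE pinkish-tan, standing near the fresh one (the two swap places). Leave it.
- wok: Aluminium wok, 300 mm across, 85 mm tall, two loop handles along its y; origin under its middle. Leave it.
- ladle: Steel ladle lying along its y, 360 mm long; origin under its 80 mm bowl, shaft and wooden grip towards -y. Leave it.
- wood_lid: Round wooden wok lid lying flat, 200 mm across, 46 mm with its knob; origin under its middle. Leave it.
- teapot: White ceramic teapot, 132 mm across, 125 mm tall, spout at -y, handle at +y; origin under its middle. Leave it.
- cup: Blue ceramic cup, 70 mm across, 60 mm tall; origin under its middle. Leave it.
- salt_jar: Amber glass jar with a wooden cap, 70 mm across, 100 mm tall; origin under its middle. Leave it.
There are look-alikes about, which are no part of the job. Leave any purple or yellow look-alike of the part that bears fresh_center alone.

How it is judged:
On the way, in this order (a step that is already met when the one before it is completed fails the run):
1. the lid is past its balance point and pressed home on its rest bar (more than 7 N on the bar) (value of joint lid above 1.7 rad and contact force between lid and rest above 7 N), for 0.4 s.
2. the fresh briquette stands fully down in the well, the lid still open (horizontal distance between fresh_center and well below 0.005 m and z of fresh_center in the frame of well below 0.004 m and angle between fresh_center's own z axis and vertical below 0.08 rad and value of joint lid above 1.7 rad), for 0.2 s.
At the end, for the whole second after the job is handed in: The lid stands open by itself at more than 1.70 rad (leaning back past upright), at rest; the fresh briquette stands upright (within 0.08 rad) and still in the well, its centre within 5 mm of the well's axis and no more than 4 mm above its fully seated height (all of step 2 and velocity of joint lid between -0.05 and 0.05 rad/s and linear speed of fresh below 0.02 m/s); the robot touches nothing.
It fails at once if the lid is pressed on its rest bar with more than 32 N (contact force between lid and rest above 32 N).
It fails at once if the fresh briquette is pressed on the firebox with more than 25 N (contact force between fresh and stove above 25 N).
It fails at once if a bystander is moved more than 25 mm (distance of any of burnt_center, wok, ladle, wood_lid, teapot, cup, salt_jar from where it was at the start of the episode above 0.025 m).
It fails at once if the burnt briquette, the teapot or the jar is tipped (angle between any of burnt_center, teapot, salt_jar's own z axis and vertical above 0.35 rad).
It also fails if it takes over 72 s, if anything falls off the work surface, if the arm or the gripper's body presses on something with over 40 N, if the wrist force passes 120 N, or if a joint passes its speed limit or range.

## Robot

A 6-joint arm with a two-finger parallel gripper is mounted at the origin on the work surface. World frame = base frame: x ahead of the robot, y to its left, z up, the work surface at z = 0. Lengths are in m, angles in rad, forces in N, time in s.
With the tool pointing down it reaches from about 0.35 to 0.875 m from the base axis. Payload 4.2 kg.
Tool frame: the origin (TCP) lies midway between the tips of the shut fingers; the grasp point (between the pads) lies 19 mm behind it (hold_point_z is the distance from the TCP to the grasp point, in m); z points along the fingers, y is the line along which they close (so a half turn about z gives the same grasp; the last joint's range is limited). The gripper opens to 87 mm and grips with 3 to 60 N. Pads are 19 mm wide; open, the fingers measure 117 mm over their backs; the gripper's body (75 mm by 190 mm) begins 51 mm behind the grasp point.
Start: joints at [-1.088, 0.385, 0.008, 0, -1.194, -0.259], TCP at [0.139, -0.609, 0.223] pointing down, gripper open.
Joint ranges: [-3.14, 3.14], [-1.21, 2.06], [-1.07, 1.41], [-3.16, 2.05], [-2.99, -0.16], [-3.1, 3.1]. Speed limits (rad/s): [2.79, 2.79, 3.14, 3.14, 3.14, 3.14].

## Interface

Orientations are given as a unit quaternion [x, y, z, w].
In Python, from rig import * gives the robot as it stands.
- The arm moves only by the tool servo_tool, never from a script. Its argument "motion" is a list of rows, each a list of 7 numbers: the shift along the world's x, y, z normalised to -1 to 1, where 1 is 20 mm, then the turn, a rotation vector about the world's x, y, z normalised to -1 to 1, where 1 is 5 degrees, then the gripper's target within -1 to 1 (shut at 1, half-way at 0, fully open at -1). A call has 1 to 5 rows; each row shifts and turns the commanded pose from where the row before left it; what a row does not reach is not made up. A row lasts 1/12 s, in which the tool goes at most 41.7 mm and 7.16 degrees, less where a joint would pass 70% of its speed; a pose out of reach is approached as far as the arm can. A call with a number of a shift or a turn outside -1 to 1 is refused whole. A call with a gripper value outside its range is refused whole. The fingers move at their own pace and stop on an object; "force" is the grip in N (left out, the last holds). Time passes only in rows, so rows that do not move let the fingers close. It gives the time, the measured TCP pose, the force, the opening and the grip force at its end, in the units of the state.
- read_state(): the state, without advancing time (a new reading comes with each control period).
- get_image(name): name is "side" or "top" or "wrist"; returns a dict with "img" (480x640x3 uint8, blue, green, red), "K" (3x3 intrinsics, pixels), "xyz" and "attitude" of the camera in the world; the wrist camera has in their place "tool_from_camera" (4x4, takes a point from camera to tool coordinates, whose origin is the TCP and whose axes are the flange's). Camera axes: x right, y up, looking along -z (the intrinsics and any distortion apply to the point x, -y, -z); pixel columns grow to the right and rows downward; lengths in m; the calibration is good to about 2 mm. A picture is of the moment at which its call begins: read the wrist's pose just before it. There is no depth.
- finish_job(): hands the job in; it is judged then, once.
The state is a dict: "time_s": time; "joint_positions": joint angles; "joint_vel": joint speeds; "joint_torque": joint torques, N m; "tool_pos": TCP position; "ee_rot": TCP orientation; "wrist_force": force on the tool from outside, world axes, zero at the start; "moment": the same for the moment, N m; "grip_width": opening from 0.0 (shut) to 1.0 (fully open); "grip_force": force on a finger pad.
Only numpy, scipy, OpenCV 4.12 (cv2) and the standard library are available. Lean on these libraries where they do the work, as an engineer would, in place of code of your own. Each camera call takes 0.05 s, during which the arm holds its last target. There are 200 camera calls.

## Working session

There is one attempt and no reset: what is moved stays moved. The work goes in short steps, Python scripts to look and compute and a tool call to move; the robot and the scene stay as the last step left them, time stands still between calls to the robot, and variables do not carry over. Pictures are saved under pics/ and viewed, at most 10 in all, crops included, and the job is handed in when it is done.

Besides the shell and the picture viewer there is one more tool, called after ">>>" as name(argument=value, ...) on one line, values as JSON. servo_tool: Moves the arm, as the interface text tells. Its arguments: {"type":"object","properties":{"motion":{"type":"array"},"force":{"type":"number"}},"required":["motion"]}

```bash
mkdir -p pics; cat > h.py <<'E'
from rig import *
import numpy as np, cv2
from scipy.spatial.transform import Rotation as R
def att(a):
    a=np.array(a,float)
    return a if a.shape==(3,3) else R.from_quat(a).as_matrix()
def ray(c,u,v):
    K=np.array(c["K"]);d=c.get("dist",c.get("distortion"))
    p=cv2.undistortPoints(np.array([[[u,v]]],float),K,None if d is None else np.array(d))[0,0]
    return np.array([p[0],-p[1],-1.])
def onplane(c,u,v,z):
    o=np.array(c["xyz"]);d=att(c["attitude"])@ray(c,u,v)
    return o+d*(z-o[2])/d[2]
def proj(c,P):
    q=att(c["attitude"]).T@(np.array(P)-c["xyz"]);K=np.array(c["K"])
    return K[0,0]*q[0]/-q[2]+K[0,2],K[1,1]*-q[1]/-q[2]+K[1,2]
E
python3 - <<'E'
from h import *
import pickle
for n in ("top","side"):
    c=get_image(n);cv2.imwrite(f"pics/{n}0.png",c["img"]);pickle.dump(c,open(n+".pkl","wb"))
    print(n,{k:v for k,v in c.items() if k!="img"})
print(read_state())
E
```

```text
top {'K': array([[621.72339146,   0.        , 313.72449763],
       [  0.        , 621.72339146, 242.66205773],
       [  0.        ,   0.        ,   1.        ]]), 'xyz': array([2.64673031e-01, 7.09623090e-04, 1.99892431e+00]), 'attitude': array([-0.04599853,  0.05638341,  0.70983578, -0.70059846])}
side {'K': array([[608.2354052 ,   0.        , 321.30265578],
       [  0.        , 608.2354052 , 230.60239853],
       [  0.        ,   0.        ,   1.        ]]), 'xyz': array([-0.02529409,  1.13493782,  1.2771069 ]), 'attitude': array([-0.09047505,  0.38807554,  0.89163141, -0.21495366])}
{'time_s': 0.1, 'joint_positions': array([-1.08839757e+00,  3.85462029e-01,  6.78630102e-03, -4.59804526e-04,
       -1.19397190e+00, -2.58612422e-01]), 'joint_vel': array([-0.00078399, -0.00267164,  0.00302832,  0.00123064,  0.00022397,
       -0.00066058]), 'joint_torque': array([-6.79236964e-04, -3.91689920e+01,  1.87933248e+01,  4.23189014e+00,
        1.34301532e-02, -7.32484204e-05]), 'tool_pos': array([ 0.13861998, -0.60889611,  0.22158525]), 'ee_rot': array([-1.11575515e-01,  9.93755504e-01,  9.40214619e-04, -1.35972330e-04]), 'wrist_force': array([ 0.49029333,  0.55759615, -0.77148208]), 'moment': array([0.03702443, 0.03916771, 0.02187401]), 'grip_force': 0.0, 'grip_width': 1.0011234831870437}
```

View pics/top0.png

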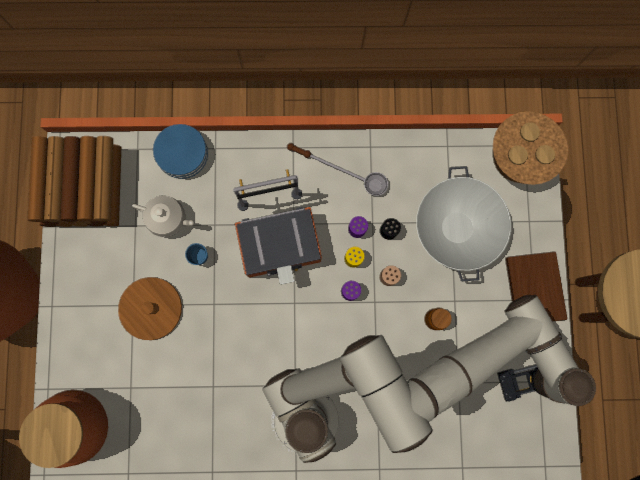

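View pics/side0.png

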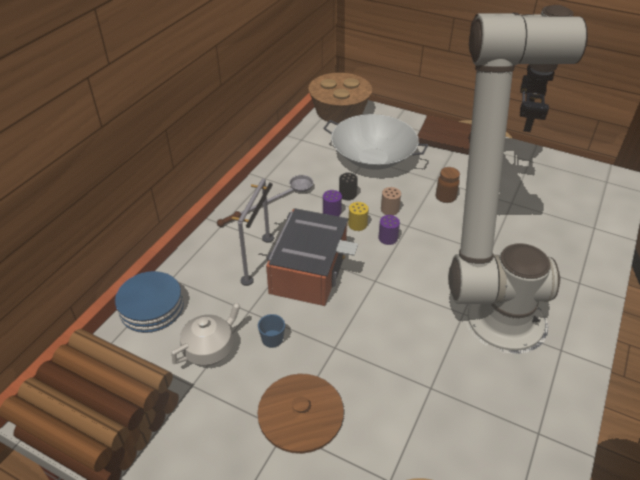

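The top view shows the black briquette at about (391,229), the burnt one at (391,275), a purple decoy at (358,226), the firebox lid around (280,243) with its tab at (286,274), and the rest hoop at (267,188). I'll enlarge it to read finer positions.

```bash
python3 - <<'E'
from h import *
import pickle
c=pickle.load(open("top.pkl","rb"))
cv2.imwrite("pics/crop.png",cv2.resize(c["img"][165:300,220:420],None,fx=4,fy=4,interpolation=cv2.INTER_CUBIC))
for n,u,v,z in [("black",391,229,.07),("burnt",391,275.5,.07),("purp",358,226,.07),("yel",354,257,.07),("tab",286,274,.121)]: print(n,onplane(c,u,v,z))
E
```

```text
black [ 0.58657029 -0.27382603  0.07      ]
burnt [ 0.43966295 -0.26911081  0.07      ]
purp [ 0.59737956 -0.1699615   0.07      ]
yel [ 0.49916552 -0.15503662  0.07      ]
tab [0.44367693 0.05643618 0.121     ]
```

View pics/crop.png

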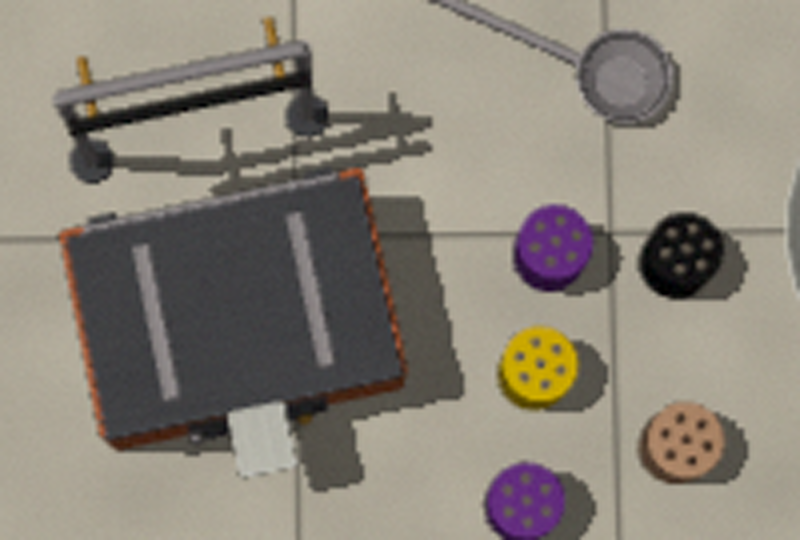

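```bash
python3 - <<'E'
from h import *
import pickle
c=pickle.load(open("top.pkl","rb"))
f=lambda u,v,z: onplane(c,220+u/4-.375,165+v/4-.375,z)
P={}
for n,u,v,z in [("FL",107,437,.121),("FR",402,374,.121),("BR",356,178,.121),("BL",72,235,.121),("tabFL",237,477,.121),("tabFR",297,470,.121),("tabBL",229,407,.121),("tabBR",290,400,.121),("black",683,250,.07),("burnt",684,438,.07),("purp",555,245,.07),("hoopL",62,99,.231),("hoopR",305,50,.231),("barL",78,125,.215),("barR",305,80,.215),("footL",92,160,0),("footR",307,115,0)]:
    P[n]=f(u,v,z);print(n,P[n].round(4))
yaw=[np.arctan2(*(P[a]-P[b])[[1,0]]) for a,b in (("BL","FL"),("BR","FR"),("tabBL","tabFL"),("tabBR","tabFR"))]
w=[np.arctan2(-(P[a]-P[b])[0],(P[a]-P[b])[1]) for a,b in (("FL","FR"),("BL","BR"),("hoopL","hoopR"),("footL","footR"))]
print(np.degrees(yaw),np.degrees(w))
m=sum(P[k] for k in("FL","FR","BL","BR"))/4;print(m, sum(P[k] for k in P if k[:3]=="tab")/4)
E
```

```text
FL [0.4456 0.1763 0.121 ]
FR [ 0.4908 -0.0477  0.121 ]
BR [ 0.643  -0.0147  0.121 ]
BL [0.6011 0.2033 0.121 ]
tabFL [0.414  0.0782 0.121 ]
tabFR [0.4187 0.0328 0.121 ]
tabBL [0.4672 0.0839 0.121 ]
tabBR [0.472  0.0376 0.121 ]
black [ 0.5926 -0.272   0.07  ]
burnt [ 0.444  -0.2681  0.07  ]
purp [ 0.5978 -0.1712  0.07  ]
hoopL [0.6817 0.199  0.231 ]
hoopR [0.7164 0.0222 0.231 ]
barL [0.6659 0.189  0.215 ]
barR [0.6979 0.0226 0.215 ]
footL [0.6849 0.2002 0.    ]
footR [0.7206 0.0239 0.    ]
[ 9.84778595 12.23933914  6.16033794  5.15584884] [11.41279118 10.90181017 11.09138347 11.45622043]
[0.54511909 0.079294   0.121     ] [0.44299377 0.05814131 0.121     ]
```

The enlarged crop gives a firebox yaw of about 11.2°, a tab centre of (0.442, 0.059), a hinge of (0.6255, 0.095) and a well of (0.550, 0.081). The fresh briquette is at (0.592, -0.272). I'll move above the tab.

>>> servo_tool(motion=[[0.42,0.95,0,0,0,-0.32,-1],[0.42,0.95,0,0,0,0,-1],[0.42,0.95,0,0,0,0,-1],[0.42,0.95,0,0,0,0,-1],[0.42,0.95,0,0,0,0,-1]], force=20)

```text
time_s: 0.52
tool_pos: [0.1808, -0.5132, 0.222]
ee_rot: [-0.098, 0.995, 0.001, -0.0]
wrist_force: [0.5, 0.1, 0.2]
grip_width: 1.002
grip_force: 0.0
```

>>> servo_tool(motion=[[0.42,0.95,0,0,0,0,-1],[0.42,0.95,0,0,0,0,-1],[0.42,0.95,0,0,0,0,-1],[0.42,0.95,0,0,0,0,-1],[0.42,0.95,0,0,0,0,-1]])

```text
time_s: 0.93
tool_pos: [0.2228, -0.4182, 0.2221]
ee_rot: [-0.098, 0.995, 0.0, -0.0]
wrist_force: [0.5, -0.8, 0.3]
grip_width: 0.997
grip_force: 0.0
```

>>> servo_tool(motion=[[0.42,0.95,0,0,0,0,-1],[0.42,0.95,0,0,0,0,-1],[0.42,0.95,0,0,0,0,-1],[0.42,0.95,0,0,0,0,-1],[0.42,0.95,0,0,0,0,-1]])

```text
time_s: 1.35
tool_pos: [0.2647, -0.3232, 0.2222]
ee_rot: [-0.098, 0.995, 0.0, -0.0]
wrist_force: [0.2, 0.1, 0.3]
grip_width: 0.997
grip_force: 0.0
```

>>> servo_tool(motion=[[0.42,0.95,0,0,0,0,-1],[0.42,0.95,0,0,0,0,-1],[0.42,0.95,0,0,0,0,-1],[0.42,0.95,0,0,0,0,-1],[0.42,0.95,0,0,0,0,-1]])

```text
time_s: 1.77
tool_pos: [0.3066, -0.2283, 0.2223]
ee_rot: [-0.098, 0.995, 0.0, -0.0]
wrist_force: [1.0, -0.1, -0.0]
grip_width: 0.998
grip_force: 0.0
```

>>> servo_tool(motion=[[0.42,0.95,0,0,0,0,-1],[0.42,0.95,0,0,0,0,-1],[0.42,0.95,0,0,0,0,-1],[0.42,0.95,0,0,0,0,-1],[0.42,0.95,0,0,0,0,-1]])

```text
time_s: 2.18
tool_pos: [0.3486, -0.1333, 0.2223]
ee_rot: [-0.098, 0.995, 0.0, -0.0]
wrist_force: [-0.2, -1.5, -0.4]
grip_width: 0.999
grip_force: 0.0
```

>>> servo_tool(motion=[[0.42,0.95,0,0,0,0,-1],[0.42,0.95,0,0,0,0,-1],[0.42,0.95,0,0,0,0,-1],[0.42,0.95,0,0,0,0,-1],[0.42,0.95,0,0,0,0,-1]])

```text
time_s: 2.6
tool_pos: [0.3906, -0.0384, 0.2223]
ee_rot: [-0.098, 0.995, 0.0, -0.0]
wrist_force: [0.6, 0.7, -0.3]
grip_width: 1.0
grip_force: 0.0
```

>>> servo_tool(motion=[[0.42,0.95,0,0,0,0,-1],[0.42,0.95,0,0,0,0,-1],[0.42,0.95,0,0,0,0,-1],[0.42,0.95,0,0,0,0,-1],[0,0,0,0,0,0,-1]])

```text
time_s: 3.02
tool_pos: [0.4256, 0.0389, 0.2223]
ee_rot: [-0.099, 0.995, 0.0, 0.0]
wrist_force: [-0.1, 0.5, -0.6]
grip_width: 0.997
grip_force: 0.0
```

Tracking is accurate. I'll take a wrist look at the tab.

```bash
cat >> h.py <<'E'
def wrist(name):
    s=read_state();c=get_image("wrist");cv2.imwrite(f"pics/{name}.png",c["img"])
    T=np.eye(4);T[:3,:3]=R.from_quat(s["ee_rot"]).as_matrix();T[:3,3]=s["tool_pos"]
    M=T@np.array(c["tool_from_camera"]);c["xyz"]=M[:3,3];c["attitude"]=M[:3,:3]
    import pickle;pickle.dump(c,open(name+".pkl","wb"));return c
E
python3 - <<'E'
from h import *
c=wrist("w1");print({k:v for k,v in c.items() if k!="img"})
for n,p in dict(tabmid=(0.442,.0588,.121),hinge=(.6255,.0952,.115)).items(): print(n,proj(c,p))
E
```

```text
{'K': array([[365.22231701,   0.        , 312.88136579],
       [  0.        , 365.22231701, 237.89176621],
       [  0.        ,   0.        ,   1.        ]]), 'tool_from_camera': array([[-2.38797813e-04,  9.53605285e-01,  3.01059633e-01,
         8.27449450e-02],
       [ 9.99999927e-01,  3.17053119e-04, -2.11073577e-04,
        -1.51263995e-04],
       [-2.96732775e-04,  3.01059561e-01, -9.53605292e-01,
        -1.62924028e-01],
       [ 0.00000000e+00,  0.00000000e+00,  0.00000000e+00,
         1.00000000e+00]]), 'xyz': array([0.34447825, 0.02237358, 0.38515246]), 'attitude': array([[-1.96969267e-01, -9.34817308e-01, -2.95499083e-01],
       [ 9.80409573e-01, -1.87680294e-01, -5.97760489e-02],
       [ 4.20330279e-04, -3.01484174e-01,  9.53471088e-01]])}
tabmid (np.float64(334.0478597419571), np.float64(261.6028955592184))
hinge (np.float64(329.74993081986435), np.float64(444.25624156939625))
```

View pics/w1.png

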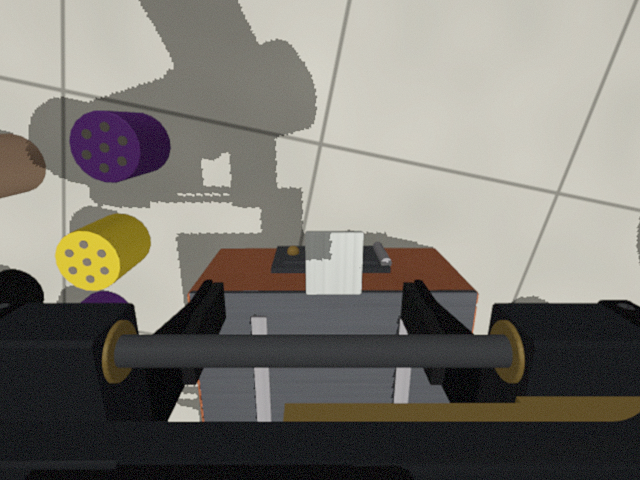

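The wrist view has the tab centred at (334,262), matching the prediction of (334,262), and it is square to the gripper. I'll descend and pinch it.

>>> servo_tool(motion=[[0.57,0.95,-0.5,0,0,0,-1],[0,0,-1,0,0,0,-1],[0,0,-1,0,0,0,-1],[0,0,-1,0,0,0,-1],[0,0,-1,0,0,0,-1]])

```text
time_s: 3.48
tool_pos: [0.435, 0.0548, 0.1317]
ee_rot: [-0.097, 0.995, -0.0, -0.0]
wrist_force: [0.3, 0.9, -0.5]
grip_width: 0.999
grip_force: 0.0
```

>>> servo_tool(motion=[[0,0,-1,0,0,0,-1],[0,0,-0.65,0,0,0,-1],[0,0,0,0,0,0,-1],[0,0,0,0,0,0,0.3],[0,0,0,0,0,0,0.3]])

```text
time_s: 3.9
tool_pos: [0.4362, 0.0554, 0.1004]
ee_rot: [-0.098, 0.995, 0.0, 0.001]
wrist_force: [1.0, 0.4, 0.2]
grip_width: 0.918
grip_force: 0.0
```

>>> servo_tool(motion=[[0,0,0,0,0,0,1],[0,0,0,0,0,0,1],[0,0,0,0,0,0,1],[0,0,0,0,0,0,1],[0,0,0,0,0,0,1]], force=20)

```text
time_s: 4.32
tool_pos: [0.4358, 0.0557, 0.0998]
ee_rot: [-0.098, 0.995, 0.0, 0.0]
wrist_force: [0.9, 0.7, -0.1]
grip_width: 0.557
grip_force: 0.0
```

>>> servo_tool(motion=[[0,0,0,0,0,0,1],[0,0,0,0,0,0,1],[0,0,0,0,0,0,1],[0,0,0,0,0,0,1],[0,0,0,0,0,0,1]])

```text
time_s: 4.73
tool_pos: [0.4356, 0.057, 0.0997]
ee_rot: [-0.098, 0.995, 0.001, 0.0]
wrist_force: [-3.4, 6.2, 2.4]
grip_width: 0.502
grip_force: 20.0
```

```bash
python3 - <<'E'
import numpy as np
r=.192;t=np.linspace(0,1.65,31);h=-r*np.cos(t)-.003*np.sin(t);z=r*np.sin(t)+.003*np.cos(t)
for i in range(30): print(i//5,[round(v/.02,2) for v in (.981*(h[i+1]-h[i]),.194*(h[i+1]-h[i]),z[i+1]-z[i])])
E
```

```text
0 [np.float64(0.01), np.float64(0.0), np.float64(0.53)]
0 [np.float64(0.03), np.float64(0.01), np.float64(0.53)]
0 [np.float64(0.06), np.float64(0.01), np.float64(0.52)]
0 [np.float64(0.09), np.float64(0.02), np.float64(0.52)]
0 [np.float64(0.12), np.float64(0.02), np.float64(0.51)]
1 [np.float64(0.15), np.float64(0.03), np.float64(0.5)]
1 [np.float64(0.17), np.float64(0.03), np.float64(0.49)]
1 [np.float64(0.2), np.float64(0.04), np.float64(0.48)]
1 [np.float64(0.23), np.float64(0.04), np.float64(0.47)]
1 [np.float64(0.25), np.float64(0.05), np.float64(0.45)]
2 [np.float64(0.28), np.float64(0.05), np.float64(0.44)]
2 [np.float64(0.3), np.float64(0.06), np.float64(0.42)]
2 [np.float64(0.32), np.float64(0.06), np.float64(0.4)]
2 [np.float64(0.34), np.float64(0.07), np.float64(0.38)]
2 [np.float64(0.36), np.float64(0.07), np.float64(0.36)]
3 [np.float64(0.38), np.float64(0.08), np.float64(0.34)]
3 [np.float64(0.4), np.float64(0.08), np.float64(0.32)]
3 [np.float64(0.42), np.float64(0.08), np.float64(0.29)]
3 [np.float64(0.44), np.float64(0.09), np.float64(0.27)]
3 [np.float64(0.45), np.float64(0.09), np.float64(0.25)]
4 [np.float64(0.46), np.float64(0.09), np.float64(0.22)]
4 [np.float64(0.48), np.float64(0.09), np.float64(0.19)]
4 [np.float64(0.49), np.float64(0.1), np.float64(0.16)]
4 [np.float64(0.5), np.float64(0.1), np.float64(0.14)]
4 [np.float64(0.5), np.float64(0.1), np.float64(0.11)]
5 [np.float64(0.51), np.float64(0.1), np.float64(0.08)]
5 [np.float64(0.51), np.float64(0.1), np.float64(0.05)]
5 [np.float64(0.52), np.float64(0.1), np.float64(0.02)]
5 [np.float64(0.52), np.float64(0.1), np.float64(-0.01)]
5 [np.float64(0.52), np.float64(0.1), np.float64(-0.04)]
```

The tab is gripped (opening 0.502, about 44 mm). I'll lift it along the arc.

>>> servo_tool(motion=[[0.01,0,0.53,0,0,0,1],[0.03,0.01,0.53,0,0,0,1],[0.06,0.01,0.52,0,0,0,1],[0.09,0.02,0.52,0,0,0,1],[0.12,0.02,0.51,0,0,0,1]], force=25)

```text
time_s: 5.15
tool_pos: [0.4429, 0.0586, 0.1517]
ee_rot: [-0.098, 0.995, 0.002, 0.001]
wrist_force: [3.5, 5.5, -7.0]
grip_width: 0.497
grip_force: 25.0
```

>>> servo_tool(motion=[[0.15,0.03,0.5,0,0,0,1],[0.17,0.03,0.49,0,0,0,1],[0.2,0.04,0.48,0,0,0,1],[0.23,0.04,0.47,0,0,0,1],[0.25,0.05,0.45,0,0,0,1]])

```text
time_s: 5.57
tool_pos: [0.4623, 0.0626, 0.1986]
ee_rot: [-0.098, 0.995, 0.002, 0.0]
wrist_force: [3.3, 6.6, -8.5]
grip_width: 0.498
grip_force: 25.0
```

>>> servo_tool(motion=[[0.28,0.05,0.44,0,0,0,1],[0.3,0.06,0.42,0,0,0,1],[0.32,0.06,0.4,0,0,0,1],[0.34,0.07,0.38,0,0,0,1],[0.36,0.07,0.36,0,0,0,1]])

```text
time_s: 5.98
tool_pos: [0.492, 0.0686, 0.2374]
ee_rot: [-0.098, 0.995, 0.002, -0.003]
wrist_force: [-3.4, 7.2, -5.7]
grip_width: 0.499
grip_force: 25.0
```

>>> servo_tool(motion=[[0.38,0.08,0.34,0,0,0,1],[0.4,0.08,0.32,0,0,0,1],[0.42,0.08,0.29,0,0,0,1],[0.44,0.09,0.27,0,0,0,1],[0.45,0.09,0.25,0,0,0,1]])

```text
time_s: 6.4
tool_pos: [0.5328, 0.0769, 0.2678]
ee_rot: [-0.098, 0.995, 0.002, -0.004]
wrist_force: [-7.2, 7.7, 1.2]
grip_width: 0.504
grip_force: 25.0
```

>>> servo_tool(motion=[[0.46,0.09,0.22,0,0,0,1],[0.48,0.09,0.19,0,0,0,1],[0.49,0.1,0.16,0,0,0,1],[0.5,0.1,0.14,0,0,0,1],[0.5,0.1,0.11,0,0,0,1]])

```text
time_s: 6.82
tool_pos: [0.583, 0.0871, 0.2864]
ee_rot: [-0.099, 0.995, 0.002, -0.001]
wrist_force: [-6.1, 8.2, 6.7]
grip_width: 0.499
grip_force: 25.0
```

>>> servo_tool(motion=[[0.51,0.1,0.08,0,0,0,1],[0.51,0.1,0.05,0,0,0,1],[0.52,0.1,0.02,0,0,0,1],[0.52,0.1,0,0,0,0,1],[0.52,0.1,0,0,0,0,1]])

```text
time_s: 7.23
tool_pos: [0.6361, 0.098, 0.2904]
ee_rot: [-0.099, 0.995, 0.002, 0.001]
wrist_force: [-4.3, 8.2, 5.7]
grip_width: 0.502
grip_force: 25.0
```

>>> servo_tool(motion=[[0,0,0,0,0,0,1],[0,0,0,0,0,0,1]])

```text
time_s: 7.4
tool_pos: [0.6375, 0.0982, 0.2903]
ee_rot: [-0.099, 0.995, 0.002, 0.003]
wrist_force: [-0.8, 7.6, 7.5]
grip_width: 0.502
grip_force: 25.0
```

>>> servo_tool(motion=[[0.35,0.07,-0.02,0,0,0,1],[0,0,0,0,0,0,1],[0,0,0,0,0,0,0],[0,0,0,0,0,0,-0.5],[0,0,0,0,0,0,-1]])

```text
time_s: 7.82
tool_pos: [0.643, 0.0969, 0.2882]
ee_rot: [-0.098, 0.995, 0.0, 0.0]
wrist_force: [0.5, -0.1, -0.6]
grip_width: 0.58
grip_force: 0.0
```

>>> servo_tool(motion=[[0,0,0,0,0,0,-1],[0,0,0,0,0,0,-1],[0,0,0,0,0,0,-1],[0,0,0,0,0,0,-1],[0,0,0,0,0,0,-1]])

```text
time_s: 8.23
tool_pos: [0.6429, 0.0959, 0.2877]
ee_rot: [-0.098, 0.995, -0.0, -0.0]
wrist_force: [-0.6, -0.1, -0.2]
grip_width: 0.937
grip_force: 0.0
```

>>> servo_tool(motion=[[0,0,0.5,0,0,0,-1],[0,0,0.9,0,0,0,-1],[0,0,0.9,0,0,0,-1],[0,0,0.5,0,0,0,-1],[0,0,0,0,0,0,-1]])

```text
time_s: 8.65
tool_pos: [0.644, 0.0962, 0.3476]
ee_rot: [-0.098, 0.995, 0.0, 0.003]
wrist_force: [0.0, 0.1, 0.1]
grip_width: 1.001
grip_force: 0.0
```

```bash
python3 - <<'E'
from h import *
c=get_image("side");cv2.imwrite("pics/side1.png",cv2.resize(c["img"][120:320,190:400],None,fx=3,fy=3))
E
```

```text
(no output)
```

View pics/side1.png

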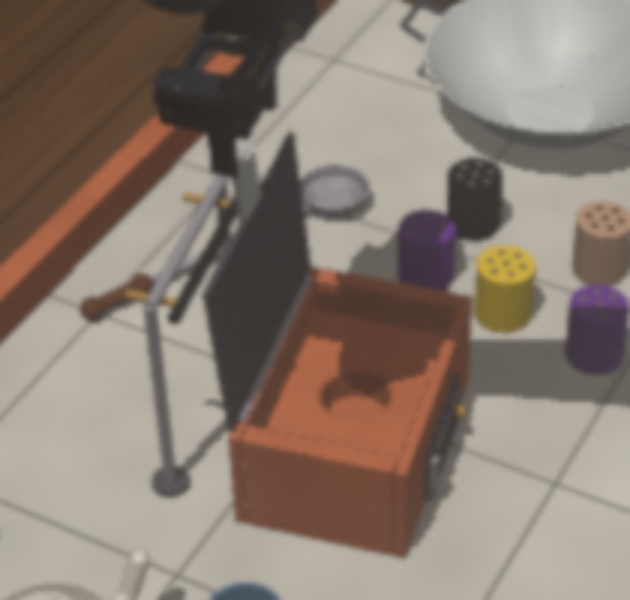

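The side view shows the lid standing just past upright, holding itself. I'll back off, shut the fingers and come down in front of the tab.

>>> servo_tool(motion=[[-0.9,-0.16,0,0,0,0,1],[-0.9,-0.16,0,0,0,0,1],[-0.9,-0.16,0,0,0,0,1],[0,0,0,0,0,0,1],[0,0,0,0,0,0,1]], force=20)

```text
time_s: 9.12
tool_pos: [0.5881, 0.0864, 0.3436]
ee_rot: [-0.098, 0.995, 0.0, -0.0]
wrist_force: [-0.6, 1.1, -0.4]
grip_width: 0.706
grip_force: 0.0
```

>>> servo_tool(motion=[[0,0,0,0,0,0,1],[0,0,0,0,0,0,1],[0,0,0,0,0,0,1],[0,0,0,0,0,0,1],[0,0,0,0,0,0,1]])

```text
time_s: 9.53
tool_pos: [0.5892, 0.0867, 0.3435]
ee_rot: [-0.098, 0.995, -0.0, -0.0]
wrist_force: [0.1, -0.9, -0.1]
grip_width: 0.321
grip_force: 0.0
```

>>> servo_tool(motion=[[0,0,-1,0,0,0,1],[0,0,-1,0,0,0,1],[0,0,-1,0,0,0,1],[0,0,0,0,0,0,1],[0,0,0,0,0,0,1]])

```text
time_s: 9.95
tool_pos: [0.5888, 0.0863, 0.2833]
ee_rot: [-0.098, 0.995, -0.001, -0.001]
wrist_force: [-0.0, 0.1, 1.2]
grip_width: 0.018
grip_force: 0.0
```

>>> servo_tool(motion=[[0.4,0.08,0,0,0,0,1],[0.4,0.08,0,0,0,0,1],[0.4,0.08,0,0,0,0,1],[0.4,0.08,0,0,0,0,1]])

```text
time_s: 10.28
tool_pos: [0.6224, 0.0934, 0.2849]
ee_rot: [-0.098, 0.995, 0.0, 0.001]
wrist_force: [-0.6, -0.1, 0.2]
grip_width: 0.003
grip_force: 0.0
```

>>> servo_tool(motion=[[0.2,0.04,0,0,0,0,1],[0.2,0.04,0,0,0,0,1],[0.2,0.04,0,0,0,0,1],[0.2,0.04,0,0,0,0,1]])

```text
time_s: 10.62
tool_pos: [0.6369, 0.0962, 0.2836]
ee_rot: [-0.098, 0.995, -0.0, -0.001]
wrist_force: [-1.6, 0.2, -0.4]
grip_width: 0.008
grip_force: 0.4
```

>>> servo_tool(motion=[[0.2,0.04,0,0,0,0,1],[0.2,0.04,0,0,0,0,1],[0,0,0,0,0,0,1]])

```text
time_s: 10.87
tool_pos: [0.6458, 0.098, 0.2838]
ee_rot: [-0.098, 0.995, -0.0, 0.0]
wrist_force: [-0.1, -0.2, 0.4]
grip_width: 0.004
grip_force: 0.0
```

>>> servo_tool(motion=[[0.15,0.03,0,0,0,0,1],[0.15,0.03,0,0,0,0,1]])

```text
time_s: 11.03
tool_pos: [0.651, 0.099, 0.2842]
ee_rot: [-0.098, 0.995, 0.0, 0.0]
wrist_force: [-0.2, -0.3, -0.5]
grip_width: 0.004
grip_force: 0.2
```

>>> servo_tool(motion=[[0.12,0.024,0,0,0,0,1],[0.12,0.024,0,0,0,0,1]])

```text
time_s: 11.2
tool_pos: [0.656, 0.1, 0.284]
ee_rot: [-0.098, 0.995, 0.0, 0.0]
wrist_force: [0.1, 0.2, -0.1]
grip_width: 0.003
grip_force: 0.1
```

>>> servo_tool(motion=[[0.12,0.024,0,0,0,0,1],[0.12,0.024,0,0,0,0,1]])

```text
time_s: 11.37
tool_pos: [0.6608, 0.101, 0.284]
ee_rot: [-0.098, 0.995, 0.0, 0.0]
wrist_force: [0.4, -0.0, -0.3]
grip_width: 0.006
grip_force: 0.1
```

>>> servo_tool(motion=[[0.12,0.024,0,0,0,0,1],[0.12,0.024,0,0,0,0,1]])

```text
time_s: 11.53
tool_pos: [0.6657, 0.102, 0.284]
ee_rot: [-0.098, 0.995, 0.0, 0.0]
wrist_force: [-0.5, 0.5, -0.2]
grip_width: 0.004
grip_force: 0.0
```

>>> servo_tool(motion=[[0.12,0.024,0,0,0,0,1],[0.1,0.02,0,0,0,0,1]])

```text
time_s: 11.7
tool_pos: [0.6701, 0.1028, 0.2839]
ee_rot: [-0.098, 0.995, 0.0, 0.0]
wrist_force: [-0.3, -0.1, 0.4]
grip_width: 0.009
grip_force: 0.0
```

>>> servo_tool(motion=[[0.1,0.02,0,0,0,0,1],[0.1,0.02,0,0,0,0,1]])

```text
time_s: 11.87
tool_pos: [0.674, 0.1036, 0.284]
ee_rot: [-0.098, 0.995, 0.0, 0.0]
wrist_force: [0.8, -0.1, -0.1]
grip_width: 0.001
grip_force: 0.0
```

>>> servo_tool(motion=[[0.1,0.02,0,0,0,0,1],[0.1,0.02,0,0,0,0,1]])

```text
time_s: 12.03
tool_pos: [0.6779, 0.1044, 0.284]
ee_rot: [-0.098, 0.995, -0.0, 0.0]
wrist_force: [-0.2, -0.4, -0.6]
grip_width: 0.005
grip_force: 0.0
```

>>> servo_tool(motion=[[0.1,0.02,0,0,0,0,1],[0.1,0.02,0,0,0,0,1]])

```text
time_s: 12.2
tool_pos: [0.6819, 0.1052, 0.2839]
ee_rot: [-0.098, 0.995, 0.0, 0.0]
wrist_force: [-0.0, 1.3, 0.3]
grip_width: 0.002
grip_force: 0.0
```

```bash
python3 - <<'E'
from h import *
c=get_image("side");cv2.imwrite("pics/side2.png",cv2.resize(c["img"][120:320,190:400],None,fx=3,fy=3))
E
```

```text
(no output)
```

View pics/side2.png

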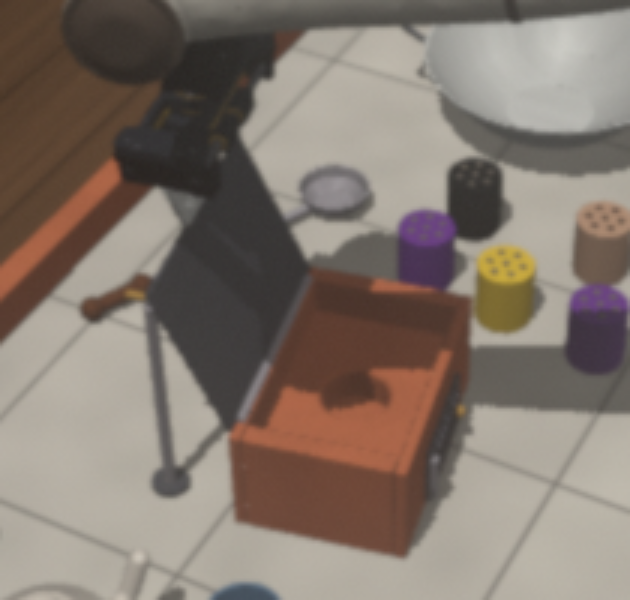

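The lid has already swung back onto the bar. I'll continue gently until I feel contact.

>>> servo_tool(motion=[[0.1,0.02,0,0,0,0,1],[0.1,0.02,0,0,0,0,1]])

```text
time_s: 12.42
tool_pos: [0.6859, 0.106, 0.284]
ee_rot: [-0.098, 0.995, 0.0, 0.0]
wrist_force: [0.3, 0.2, -0.1]
grip_width: 0.008
grip_force: 0.0
```

>>> servo_tool(motion=[[0.08,0.016,0,0,0,0,1],[0.08,0.016,0,0,0,0,1]])

```text
time_s: 12.58
tool_pos: [0.6891, 0.1066, 0.2839]
ee_rot: [-0.098, 0.995, -0.0, -0.0]
wrist_force: [0.2, -1.0, -0.3]
grip_width: 0.005
grip_force: 0.2
```

>>> servo_tool(motion=[[0.08,0.016,0,0,0,0,1],[0.08,0.016,0,0,0,0,1]])

```text
time_s: 12.75
tool_pos: [0.6899, 0.1067, 0.2836]
ee_rot: [-0.098, 0.995, -0.001, -0.003]
wrist_force: [-9.3, -0.4, 2.3]
grip_width: 0.004
grip_force: 4.6
```

Contact at about 9.6 N. I'll hold and watch.

>>> servo_tool(motion=[[0,0,0,0,0,0,1]])

```text
time_s: 12.83
tool_pos: [0.6898, 0.1067, 0.2837]
ee_rot: [-0.098, 0.995, -0.001, -0.003]
wrist_force: [-7.2, -0.5, 2.0]
grip_width: 0.006
grip_force: 3.5
```

>>> servo_tool(motion=[[0.03,0.006,0,0,0,0,1]])

```text
time_s: 12.92
tool_pos: [0.6899, 0.1067, 0.2836]
ee_rot: [-0.098, 0.995, -0.001, -0.004]
wrist_force: [-8.8, -0.6, 3.0]
grip_width: 0.009
grip_force: 4.4
```

>>> servo_tool(motion=[[0,0,0,0,0,0,1],[0,0,0,0,0,0,1]])

```text
time_s: 13.08
tool_pos: [0.6898, 0.1067, 0.2837]
ee_rot: [-0.098, 0.995, -0.001, -0.004]
wrist_force: [-6.7, -0.1, 2.3]
grip_width: 0.007
grip_force: 3.9
```

>>> servo_tool(motion=[[0.035,0.007,0,0,0,0,1],[0,0,0,0,0,0,1]])

```text
time_s: 13.25
tool_pos: [0.6899, 0.1067, 0.2837]
ee_rot: [-0.098, 0.995, -0.001, -0.005]
wrist_force: [-9.3, 0.5, 3.4]
grip_width: 0.007
grip_force: 4.7
```

>>> servo_tool(motion=[[0,0,0,0,0,0,1],[0,0,0,0,0,0,1]])

```text
time_s: 13.42
tool_pos: [0.6899, 0.1067, 0.2836]
ee_rot: [-0.098, 0.995, -0.001, -0.005]
wrist_force: [-8.7, -0.4, 3.4]
grip_width: 0.002
grip_force: 4.7
```

Now a steady push of about 9.5 to 10 N for over a second.

>>> servo_tool(motion=[[0.008,0.002,0,0,0,0,1],[0,0,0,0,0,0,1],[0,0,0,0,0,0,1],[0,0,0,0,0,0,1],[0,0,0,0,0,0,1]])

```text
time_s: 13.83
tool_pos: [0.6899, 0.1068, 0.2836]
ee_rot: [-0.098, 0.995, -0.001, -0.005]
wrist_force: [-9.4, -0.4, 2.9]
grip_width: 0.006
grip_force: 4.9
```

>>> servo_tool(motion=[[0.006,0.001,0,0,0,0,1],[0,0,0,0,0,0,1],[0,0,0,0,0,0,1],[0,0,0,0,0,0,1],[0,0,0,0,0,0,1]])

```text
time_s: 14.25
tool_pos: [0.69, 0.1067, 0.2836]
ee_rot: [-0.098, 0.995, -0.001, -0.005]
wrist_force: [-9.6, -0.7, 2.9]
grip_width: 0.005
grip_force: 5.0
```

>>> servo_tool(motion=[[0.006,0.001,0,0,0,0,1],[0,0,0,0,0,0,1],[0,0,0,0,0,0,1],[0,0,0,0,0,0,1],[0,0,0,0,0,0,1]])

```text
time_s: 14.67
tool_pos: [0.69, 0.1067, 0.2836]
ee_rot: [-0.098, 0.995, -0.001, -0.005]
wrist_force: [-9.9, -1.1, 3.5]
grip_width: 0.006
grip_force: 5.1
```

Home press done (about 10 N for over 1.3 s). I'll back off and head for the fresh briquette.

>>> servo_tool(motion=[[-0.15,-0.03,0,0,0,0,1],[-0.4,-0.08,0,0,0,0,1],[-1,-0.2,0,0,0,0,1],[-1,-0.2,0,0,0,0,1],[-1,-0.2,0,0,0,0,1]])

```text
time_s: 15.08
tool_pos: [0.6223, 0.0933, 0.2838]
ee_rot: [-0.098, 0.995, 0.0, 0.001]
wrist_force: [-0.7, 0.4, 0.2]
grip_width: 0.003
grip_force: 0.0
```

>>> servo_tool(motion=[[-1,-0.3,0,0,0,0,-1],[-1,-1,0,0,0,0,-1],[-0.3,-1,0,0,0,0,-1],[0,-1,0,0,0,0,-1],[0,-1,0,0,0,0,-1]])

```text
time_s: 15.5
tool_pos: [0.5764, 0.0068, 0.2849]
ee_rot: [-0.098, 0.995, 0.0, 0.001]
wrist_force: [0.1, -0.1, -0.4]
grip_width: 0.3
grip_force: 0.0
```

>>> servo_tool(motion=[[0,-1,0,0,0,0,-1],[0,-1,0,0,0,0,-1],[0,-1,0,0,0,0,-1],[0,-1,0,0,0,0,-1],[0,-1,0,0,0,0,-1]])

```text
time_s: 15.92
tool_pos: [0.577, -0.0936, 0.2843]
ee_rot: [-0.098, 0.995, -0.0, 0.001]
wrist_force: [-0.0, 0.5, -0.0]
grip_width: 0.685
grip_force: 0.0
```

>>> servo_tool(motion=[[0,-1,0,0,0,0,-1],[0,-1,0,0,0,0,-1],[0,-1,-1,0,0,0,-1],[0,-1,-1,0,0,0,-1],[0,-1,-1,0,0,0,-1]])

```text
time_s: 16.33
tool_pos: [0.5772, -0.1936, 0.224]
ee_rot: [-0.098, 0.995, -0.0, 0.002]
wrist_force: [0.5, -0.9, 0.8]
grip_width: 0.98
grip_force: 0.0
```

>>> servo_tool(motion=[[0,-1,-1,0,0,0,-1],[0,-0.6,0,0,0,0,-1],[0,0,0,0,0,0,-1],[0,0,0,0,0,0,-1]])

```text
time_s: 16.67
tool_pos: [0.5775, -0.2252, 0.2052]
ee_rot: [-0.097, 0.995, -0.001, 0.001]
wrist_force: [0.9, 0.1, 0.1]
grip_width: 0.997
grip_force: 0.0
```

```bash
python3 - <<'E'
from h import *
c=wrist("w2")
print(proj(c,(.5926,-.272,.07)), c["xyz"])
E
```

```text
(np.float64(255.83342520235618), np.float64(231.31076246055463)) [ 0.49598385 -0.24127929  0.36791415]
```

View pics/w2.png

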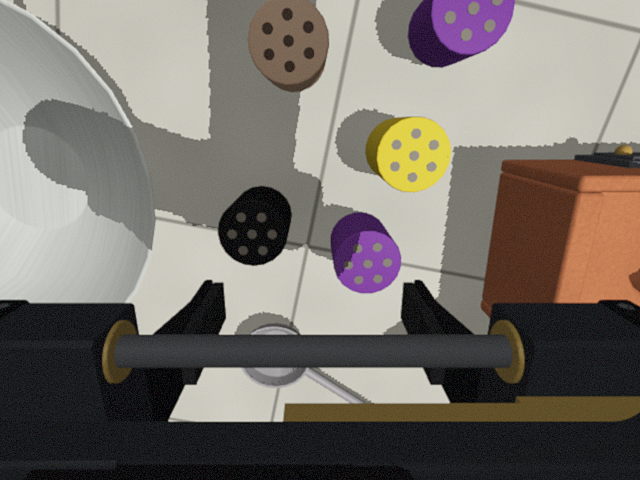

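The wrist view has the black briquette's top centre at about (252,233.5), between the wok on the left and a purple one at (366,262).

```bash
python3 - <<'E'
from h import *
import pickle
c=pickle.load(open("w2.pkl","rb"))
b=onplane(c,252.5,233.5,.07);p=onplane(c,366,262,.07);s=read_state()
print(b,p,(b-s["tool_pos"])/.02,s["tool_pos"])
E
```

```text
[ 0.59507999 -0.27450278  0.07      ] [ 0.60165073 -0.17339186  0.07      ] [ 0.86897192 -2.49516034 -6.77879802] [ 0.57770055 -0.22459958  0.20557596]
```

>>> servo_tool(motion=[[0.3,-0.83,0,0,0,0,-1],[0.3,-0.83,0,0,0,0,-1],[0.25,-0.83,-0.5,0,0,0,-1],[0,0,-0.8,0,0,0,-1],[0,0,-0.8,0,0,0,-1]])

```text
time_s: 17.13
tool_pos: [0.5955, -0.2744, 0.1637]
ee_rot: [-0.098, 0.995, -0.001, 0.002]
wrist_force: [-0.1, 0.0, -0.6]
grip_width: 1.0
grip_force: 0.0
```

>>> servo_tool(motion=[[0,0,-1,0,0,0,-1],[0,0,-1,0,0,0,-1],[0,0,-1,0,0,0,-1],[0,0,0,0,0,0,-1],[0,0,0,0,0,0,-1]])

```text
time_s: 17.55
tool_pos: [0.5943, -0.2736, 0.1026]
ee_rot: [-0.099, 0.995, -0.0, -0.0]
wrist_force: [0.4, -0.2, 0.0]
grip_width: 1.003
grip_force: 0.0
```

>>> servo_tool(motion=[[0,0,-0.7,0,0,0,-1],[0,0,-0.8,0,0,0,-1],[0,0,-0.8,0,0,0,-1],[0,0,-0.6,0,0,0,-1],[0,0,0,0,0,0,-1]])

```text
time_s: 17.97
tool_pos: [0.5935, -0.2738, 0.0432]
ee_rot: [-0.098, 0.995, 0.0, -0.001]
wrist_force: [-0.5, 0.5, -0.4]
grip_width: 1.002
grip_force: 0.0
```

>>> servo_tool(motion=[[0,0,0,0,0,0,0],[0,0,0,0,0,0,1],[0,0,0,0,0,0,1],[0,0,0,0,0,0,1],[0,0,0,0,0,0,1]], force=15)

```text
time_s: 18.38
tool_pos: [0.5943, -0.2745, 0.0448]
ee_rot: [-0.098, 0.995, -0.0, 0.001]
wrist_force: [0.0, -0.4, -0.2]
grip_width: 0.705
grip_force: 0.0
```

>>> servo_tool(motion=[[0,0,0,0,0,0,1],[0,0,0,0,0,0,1]])

```text
time_s: 18.55
tool_pos: [0.5943, -0.2747, 0.0448]
ee_rot: [-0.098, 0.995, -0.0, 0.001]
wrist_force: [-1.1, 0.1, 2.6]
grip_width: 0.685
grip_force: 15.0
```

Gripped (opening 59.6 mm). I'll lift and go beside the firebox for a view of the well.

>>> servo_tool(motion=[[0,0,0.3,0,0,0,1],[0,0,0.7,0,0,0,1],[0,0,1,0,0,0,1],[0,0,1,0,0,0,1],[0,0,1,0,0,0,1]], force=20)

```text
time_s: 18.97
tool_pos: [0.5931, -0.2741, 0.1241]
ee_rot: [-0.098, 0.995, 0.001, -0.001]
wrist_force: [-0.0, 0.2, -2.7]
grip_width: 0.681
grip_force: 20.0
```

>>> servo_tool(motion=[[0,0,1,0,0,0,1],[0,0.5,1,0,0,0,1],[0,1,1,0,0,0,1],[0,1,1,0,0,0,1],[0,1,1,0,0,0,1]])

```text
time_s: 19.38
tool_pos: [0.5929, -0.2036, 0.2242]
ee_rot: [-0.097, 0.995, 0.001, -0.001]
wrist_force: [0.4, 0.3, -2.1]
grip_width: 0.685
grip_force: 20.0
```

>>> servo_tool(motion=[[0,1,1,0,0,0,1],[0,1,0.5,0,0,0,1],[0,1,0,0,0,0,1],[0,1,0,0,0,0,1],[0,1,0,0,0,0,1]])

```text
time_s: 19.8
tool_pos: [0.593, -0.1032, 0.2537]
ee_rot: [-0.098, 0.995, 0.0, -0.001]
wrist_force: [0.3, -0.1, -1.8]
grip_width: 0.686
grip_force: 20.0
```

>>> servo_tool(motion=[[0,1,0,0,0,0,1],[0,1,0,0,0,0,1],[0,0.5,0,0,0,0,1],[0,0,0,0,0,0,1],[0,0,0,0,0,0,1]])

```text
time_s: 20.22
tool_pos: [0.5935, -0.0542, 0.2537]
ee_rot: [-0.098, 0.995, -0.0, -0.0]
wrist_force: [0.4, -0.6, -2.3]
grip_width: 0.685
grip_force: 20.0
```

```bash
python3 - <<'E'
from h import *
c=wrist("w3");s=read_state();print(s["tool_pos"],s["wrist_force"],s["grip_width"])
print(proj(c,(.550,.081,.075)))
E
```

```text
[ 0.59359398 -0.05476571  0.25372126] [ 0.44907038 -0.01515599 -1.81264398] 0.6821327644986876
(np.float64(461.9424041199635), np.float64(196.37515714881383))
```

View pics/w3.png

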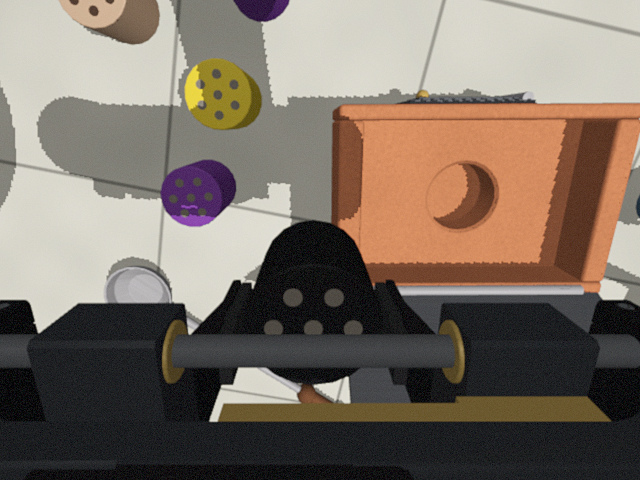

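The well mouth is centred at about (462,195.5), predicted (462,196.4). The held briquette's centre hole is at (313,328).

```bash
python3 - <<'E'
from h import *
import pickle
c=pickle.load(open("w3.pkl","rb"));s=read_state()
b=onplane(c,313.3,328,s["tool_pos"][2]+.0255);w=onplane(c,462,195.5,.075);t=s["tool_pos"]
print("off",b-t,"well",w,"delta rows",(w-b)/.02)
g=cv2.cvtColor(c["img"],cv2.COLOR_BGR2GRAY)[285:340,255:372]
m=cv2.inRange(g,60,255);n,_,st,ce=cv2.connectedComponentsWithStats(m)
print([(int(a[4]),(q+[255,285]).round(1)) for a,q in zip(st[1:],ce[1:]) if a[4]>80])
E
```

```text
off [0.0009801  0.00080834 0.0255    ] well [0.54918726 0.08078904 0.075     ] delta rows [ -2.26934076   6.73732049 -10.21106304]
[(262, array([292.4, 297.1])), (258, array([333.6, 297.1])), (220, array([272.9, 327.6])), (216, array([312.9, 327.7])), (220, array([352.7, 327.8]))]
```

>>> servo_tool(motion=[[-0.32,0.96,0,0,0,0,1],[-0.32,0.96,0,0,0,0,1],[-0.32,0.96,0,0,0,0,1],[-0.32,0.96,0,0,0,0,1],[-0.32,0.96,0,0,0,0,1]])

```text
time_s: 20.68
tool_pos: [0.5615, 0.0411, 0.2538]
ee_rot: [-0.097, 0.995, -0.0, -0.0]
wrist_force: [0.5, 0.4, -2.5]
grip_width: 0.685
grip_force: 20.0
```

>>> servo_tool(motion=[[-0.32,0.98,0,0,0,0,1],[-0.32,0.98,0,0,0,0,1],[0,0,-1,0,0,0,1],[0,0,-1,0,0,0,1],[0,0,-1,0,0,0,1]])

```text
time_s: 21.1
tool_pos: [0.5492, 0.0802, 0.1936]
ee_rot: [-0.097, 0.995, 0.0, 0.0]
wrist_force: [0.0, -0.3, -2.2]
grip_width: 0.683
grip_force: 20.0
```

>>> servo_tool(motion=[[0,0,-1,0,0,0,1],[0,0,-1,0,0,0,1],[0,0,-0.8,0,0,0,1],[0,0,0,0,0,0,1],[0,0,0,0,0,0,1]])

```text
time_s: 21.52
tool_pos: [0.5489, 0.0797, 0.1375]
ee_rot: [-0.097, 0.995, -0.001, -0.001]
wrist_force: [-0.7, 0.8, -1.9]
grip_width: 0.684
grip_force: 20.0
```

```bash
python3 - <<'E'
from h import *
s=read_state();print(s["tool_pos"],s["wrist_force"],s["ee_rot"])
c=get_image("side");print(proj(c,(.549,.081,.1)))
cv2.imwrite("pics/side3.png",cv2.resize(c["img"][130:300,220:390],None,fx=3.5,fy=3.5))
E
```

```text
[0.54894853 0.0796859  0.13747438] [-0.73473731  0.83438096 -1.86951579] [-9.72716841e-02  9.95257283e-01 -5.54747854e-04 -9.23143341e-04]
(np.float64(306.71832882472546), np.float64(245.62223168447696))
```

>>> servo_tool(motion=[[0,0.03,-0.4,0,0,0,1],[0,0,-0.4,0,0,0,1],[0,0,0,0,0,0,1]])

```text
time_s: 21.82
tool_pos: [0.5481, 0.0811, 0.1207]
ee_rot: [-0.097, 0.995, -0.0, -0.001]
wrist_force: [-0.5, -0.7, -2.3]
grip_width: 0.679
grip_force: 20.0
```

>>> servo_tool(motion=[[0,0,-0.15,0,0,0,1],[0,0,0,0,0,0,1]])

```text
time_s: 21.98
tool_pos: [0.5489, 0.0814, 0.1186]
ee_rot: [-0.098, 0.995, -0.0, -0.0]
wrist_force: [0.7, -0.4, -2.7]
grip_width: 0.682
grip_force: 20.0
```

>>> servo_tool(motion=[[0,0,-0.15,0,0,0,1],[0,0,0,0,0,0,1]])

```text
time_s: 22.15
tool_pos: [0.5489, 0.0814, 0.1156]
ee_rot: [-0.098, 0.995, 0.0, -0.0]
wrist_force: [-0.0, 0.3, -2.4]
grip_width: 0.681
grip_force: 20.0
```

>>> servo_tool(motion=[[0,0,-0.15,0,0,0,1],[0,0,0,0,0,0,1]])

```text
time_s: 22.32
tool_pos: [0.5488, 0.0814, 0.1125]
ee_rot: [-0.098, 0.995, -0.0, -0.0]
wrist_force: [0.9, -0.1, -2.2]
grip_width: 0.685
grip_force: 20.0
```

It has passed the chamfer with no contact force. Continuing down.

>>> servo_tool(motion=[[0,0,-0.2,0,0,0,1],[0,0,-0.2,0,0,0,1]])

```text
time_s: 22.48
tool_pos: [0.5492, 0.0815, 0.1049]
ee_rot: [-0.098, 0.995, 0.0, 0.0]
wrist_force: [0.1, -0.6, -2.5]
grip_width: 0.685
grip_force: 20.0
```

>>> servo_tool(motion=[[0,0,-0.2,0,0,0,1],[0,0,-0.2,0,0,0,1]])

```text
time_s: 22.65
tool_pos: [0.5489, 0.0814, 0.0964]
ee_rot: [-0.098, 0.995, -0.0, -0.0]
wrist_force: [0.1, -0.8, -2.0]
grip_width: 0.685
grip_force: 20.0
```

>>> servo_tool(motion=[[0,0,-0.15,0,0,0,1],[0,0,-0.15,0,0,0,1]])

```text
time_s: 22.82
tool_pos: [0.5489, 0.0813, 0.0904]
ee_rot: [-0.098, 0.995, -0.0, -0.0]
wrist_force: [-0.7, -0.1, -2.3]
grip_width: 0.685
grip_force: 20.0
```

>>> servo_tool(motion=[[0,0,-0.1,0,0,0,1],[0,0,0,0,0,0,1]])

```text
time_s: 22.98
tool_pos: [0.5487, 0.0813, 0.0884]
ee_rot: [-0.098, 0.995, -0.0, -0.001]
wrist_force: [-0.1, 0.1, -2.0]
grip_width: 0.685
grip_force: 20.0
```

>>> servo_tool(motion=[[0,0,-0.08,0,0,0,1],[0,0,0,0,0,0,1]])

```text
time_s: 23.15
tool_pos: [0.549, 0.0814, 0.0873]
ee_rot: [-0.098, 0.995, 0.0, -0.0]
wrist_force: [0.2, 0.3, -2.1]
grip_width: 0.684
grip_force: 20.0
```

>>> servo_tool(motion=[[0,0,-0.06,0,0,0,1],[0,0,0,0,0,0,1]])

```text
time_s: 23.32
tool_pos: [0.549, 0.0814, 0.0861]
ee_rot: [-0.098, 0.995, 0.0, -0.0]
wrist_force: [0.2, 0.6, -1.7]
grip_width: 0.685
grip_force: 20.0
```

>>> servo_tool(motion=[[0,0,-0.05,0,0,0,1],[0,0,0,0,0,0,1]])

```text
time_s: 23.48
tool_pos: [0.5489, 0.0814, 0.0851]
ee_rot: [-0.098, 0.995, 0.0, -0.0]
wrist_force: [-0.6, 0.9, -2.2]
grip_width: 0.683
grip_force: 20.0
```

It is within a millimetre of the bottom with no side force, so I'll release and rise.

>>> servo_tool(motion=[[0,0,-0.02,0,0,0,1],[0,0,0,0,0,0,0.3],[0,0,0,0,0,0,-0.5],[0,0,0,0,0,0,-1],[0,0,0,0,0,0,-1]])

```text
time_s: 23.9
tool_pos: [0.5494, 0.0815, 0.0851]
ee_rot: [-0.098, 0.995, 0.0, 0.0]
wrist_force: [0.8, 0.3, 0.3]
grip_width: 0.821
grip_force: 0.0
```

>>> servo_tool(motion=[[0,0,0,0,0,0,-1],[0,0,0,0,0,0,-1],[0,0,0,0,0,0,-1],[0,0,0.3,0,0,0,-1],[0,0,0.5,0,0,0,-1]])

```text
time_s: 24.32
tool_pos: [0.5483, 0.0811, 0.1003]
ee_rot: [-0.098, 0.995, -0.0, -0.001]
wrist_force: [0.4, -0.6, 1.2]
grip_width: 0.995
grip_force: 0.0
```

>>> servo_tool(motion=[[0,0,1,0,0,0,-1],[0,0,1,0,0,0,-1],[0,0,1,0,0,0,-1],[0,0,1,0,0,0,-1],[-0.5,0,1,0,0,0,-1]])

```text
time_s: 24.73
tool_pos: [0.5403, 0.0815, 0.2029]
ee_rot: [-0.098, 0.995, 0.0, 0.001]
wrist_force: [0.7, -0.7, -0.4]
grip_width: 0.999
grip_force: 0.0
```

>>> servo_tool(motion=[[-1,-1,1,0,0,0,-1],[-1,-1,0.5,0,0,0,-1],[-1,-1,0,0,0,0,-1],[-0.5,-1,0,0,0,0,-1],[0,-1,0,0,0,0,-1]])

```text
time_s: 25.15
tool_pos: [0.467, -0.0195, 0.2326]
ee_rot: [-0.098, 0.995, 0.0, 0.001]
wrist_force: [0.7, -0.3, -0.1]
grip_width: 1.001
grip_force: 0.0
```

>>> servo_tool(motion=[[0,-1,0,0,0,0,-1],[0,-1,0,0,0,0,-1],[0,-0.5,0,0,0,0,-1],[0,0,0,0,0,0,-1],[0,0,0,0,0,0,-1]])

```text
time_s: 25.57
tool_pos: [0.4691, -0.0687, 0.2312]
ee_rot: [-0.097, 0.995, 0.0, 0.0]
wrist_force: [-1.0, 0.9, -0.5]
grip_width: 0.999
grip_force: 0.0
```

```bash
python3 - <<'E'
from h import *
a=get_image("side");t=get_image("top")
z=lambda i,r:cv2.resize(i[r[0]:r[1],r[2]:r[3]],(400,400),interpolation=cv2.INTER_CUBIC)
cv2.imwrite("pics/end.png",np.hstack([z(a["img"],(140,300,220,380)),z(t["img"],(160,300,210,350))]))
print(proj(a,(.5495,.081,.110)),proj(t,(.5495,.081,.110)))
E
```

```text
(np.float64(306.5183000000744), np.float64(242.96846390067554)) (np.float64(277.8401471313109), np.float64(240.08599099600895))
```

View pics/end.png

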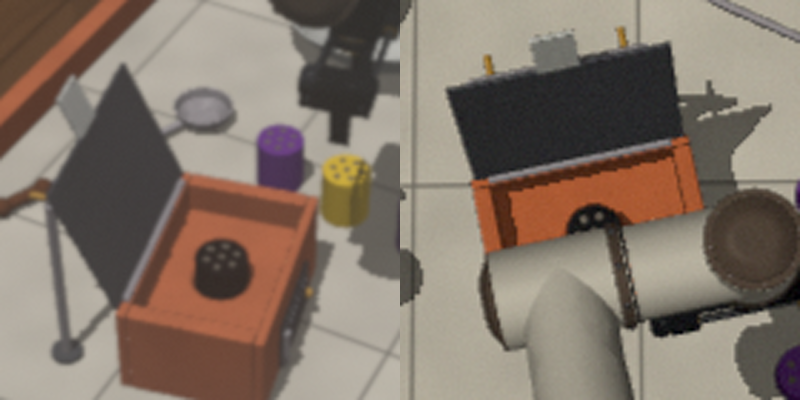

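The views show the lid leaning back on its bar and the black briquette standing upright in the well. The gripper is clear, so I'll hand in the job.

```bash
python3 -c "
from rig import *
print(finish_job())"
```

```text
the job is handed in; nothing more can be done
None
```

I pressed the lid home on its rest bar at about 10 N for over a second and stood the fresh briquette in the well; in the last pictures the lid stood open by itself and the gripper was clear, and I've handed the job in, but no verdict came back.

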